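Make up a supper set and a breakfast set from the fired ware

ROBOT

A 6-joint arm with a two-finger parallel gripper is mounted at the origin on the work surface. World frame = base frame: x ahead of the robot, y to its left, z up, the work surface at z = 0. Lengths are in m, angles in rad, forces in N, time in s.
With the tool pointing down it reaches from about 0.275 to 0.725 m from the base axis. Payload 5.6 kg.
Tool frame: the origin (TCP) lies midway between the tips of the shut fingers; the grasp point (between the pads) lies 19 mm behind it (r.grip_point_offset is the z of the grasp point in the tool frame, in m); z points along the fingers, y is the line along which they close (so a half turn about z gives the same grasp; the last joint's range is limited). The gripper opens to 85 mm and grips with 20 to 120 N. Pads are 22 mm wide; open, the fingers measure 114 mm over their backs; the gripper's body (76 mm by 85 mm) begins 54 mm behind the grasp point. The pads swing forward as they close: fully open they stand 13 mm farther back than shut.
Start: joints at [1.388, 0.255, 0.108, 0, -1.424, -0.285], TCP at [0.248, 0.491, 0.231] pointing down, gripper open.
Joint ranges: [-2.95, 2.95], [-1.21, 1.97], [-1.09, 1.5], [-2.87, 1.71], [-2.94, -0.07], [-3.05, 3.05]. Speed limits (rad/s): [2.57, 2.57, 3.14, 3.14, 3.14, 3.14].

INTERFACE

Orientations are given as a unit quaternion [w, x, y, z].
In Python, from rig import status, eyes, r gives the robot as it stands. The module is installed in compiled form; this text tells all that it offers.
- The arm moves only by the tool send_rows, never from a script. Its argument "rows" is a list that holds one entry, the list of rows, each a list of 4 numbers: the shift along the world's x, y, z in mm, then the turn about the world's z in degrees. In form: [[[dx, dy, dz, spin], ...]]. A call has 1 to 20 rows; each row shifts and turns the commanded pose from where the row before left it; what a row does not reach is not made up. A row lasts 1/8 s, in which the tool goes at most 62.5 mm and 10.7 degrees, less where a joint would pass 70% of its speed; a pose out of reach is approached as far as the arm can. A call with a gripper value outside its range is refused whole. "gripper" is the opening, from 0 (shut) to 1 (fully open), set as the call begins (left out, the last holds). The fingers move at their own pace and stop on an object; "newtons" is the grip in N (left out, the last holds). Time passes only in rows, so rows that do not move let the fingers close. It gives the time, the measured TCP pose, the force, the opening and the grip force at its end, in the units of the state.
- status.sense(): the state, without advancing time (a new reading comes with each control period).
- eyes.grab_frame(name): name is "scene" or "top" or "wrist"; returns (picture, depth): 400x640x3 uint8, blue, green, red; 400x640 float32, m along the optical axis (not along the pixel's ray), 0 where there is no reading.
- eyes.camera_info(name): a dict with "fovy" (degrees; the focal length in pixels is half the picture's height over the tangent of half this angle, whatever the lens; pixels are square), "cx", "cy" (the principal point, pixels), "world_from_camera" (4x4, takes a point from camera to world coordinates). Camera axes: x right, y down, z forward; pixel columns grow to the right and rows downward; lengths in m; the calibration is good to about 2 mm. A picture is of the moment at which its call begins: read the wrist's pose just before it. camera_info takes no time and is no camera call; for the wrist camera it gives the pose at the moment of the call.
- r.sign_off(): hands the job in; it is judged then, once.
The state is a dict: "t": time; "joint_positions": joint angles; "joint_vel": joint speeds; "effort": joint torques, N m; "ee_pos": TCP position; "ee_rot": TCP orientation; "wrist_force": force on the tool from outside, world axes, zero at the start; "ft_torque": the same for the moment, N m; "finger_gap": finger opening in m; "grip_force": force on a finger pad.
Only numpy, scipy, OpenCV 4.12 (cv2) and the standard library are available. Lean on these libraries where they do the work, as an engineer would, in place of code of your own. Each camera call takes 0.05 s, during which the arm holds its last target. There are 200 camera calls.

TASK

Make up two table sets with the fired ware from the board: the supper set on the oblong tray is one sake flask, one sake cup, one soy pot and one chopstick rest; the breakfast set on the round tray is one tea cup, one soy pot and one chopstick rest. Each tray already has one piece that belongs to its set, so skip that kind there, and leave the spare chopstick rest on the board. Stand every piece flat on the tray's floor inside the rim, not on another piece, and set it down gently: the ware must be neither dropped nor tipped over.

Things in the scene. Friction and masses are not known exactly. Their poses are not given: they have to be found in the camera images.
- flask_mid (a point): sake flask, glazed: round, 128 mm high, belly 66 mm across at 36 mm above its foot, narrowing to 28 mm at 86 mm above its foot; the neck, 27 to 28 mm across, runs from 86 to 118 mm above its foot, then a lip 32 mm across at the top. Point: on its axis, half-way up (64 mm above its foot); z up.
- teacup_mid (a point): tea cup, glazed: tall, straight-sided, open, no handle, 62 mm across, 78 mm high, wall 4 mm. Point: on its axis, half-way up (39 mm above its foot); z up.
- sakecup_mid (a point): sake cup, glazed: small open cup, no handle, 52 mm across at the rim, 48 mm at 10 mm above its foot, 42 mm high, wall 3.5 mm. Point: on its axis, half-way up (21 mm above its foot); z up.
- soypot1_mid (a point): soy pot, glazed: a squat round pot 56 mm across and 64 mm high with a fixed lid and a ball knob 13 mm across at the very top; widest (56 mm) 28 mm above its foot, 53 mm across at 12 mm and 48 mm at 42 mm. The spout sticks out to 45 mm from the axis along its own +x, an ear handle to 41 mm along -x, so it is taken across its y axis. Two soy pots, alike. Point: on its axis, half-way up (32 mm above its foot); z up.
- soypot2_mid (a point): soy pot, glazed: a squat round pot 56 mm across and 64 mm high with a fixed lid and a ball knob 13 mm across at the very top; widest (56 mm) 28 mm above its foot, 53 mm across at 12 mm and 48 mm at 42 mm. The spout sticks out to 45 mm from the axis along its own +x, an ear handle to 41 mm along -x, so it is taken across its y axis. Two soy pots, alike. Point: on its axis, half-way up (32 mm above its foot); z up.
- rest1_mid (a point): chopstick rest, glazed: a small solid bar 54 mm long (its x axis), 18 mm wide (y), 13 mm high at its rounded ends and 10 mm high in the middle 28 mm, lying flat. Three chopstick rests, alike. Point: its middle, 6.5 mm above its underside; z up.
- rest2_mid (a point): chopstick rest, glazed: a small solid bar 54 mm long (its x axis), 18 mm wide (y), 13 mm high at its rounded ends and 10 mm high in the middle 28 mm, lying flat. Three chopstick rests, alike. Point: its middle, 6.5 mm above its underside; z up.
- rest3_mid (a point): chopstick rest, glazed: a small solid bar 54 mm long (its x axis), 18 mm wide (y), 13 mm high at its rounded ends and 10 mm high in the middle 28 mm, lying flat. Three chopstick rests, alike. Point: its middle, 6.5 mm above its underside; z up.
- oblong_tray: oblong dark wooden tray, fixed, 250 mm (its x) by 180 mm (its y) outside, 236 by 166 mm inside; its flat floor is 12 mm above the bench, its rim 26 mm above the bench (14 mm above the floor). Origin: centre of the underside, on the bench.
- round_tray: round dark wooden tray, fixed, 220 mm across outside, flat floor at least 196 mm across and 12 mm above the bench, rim 26 mm above the bench (14 mm above the floor). Origin: centre of the underside, on the bench. Both trays' places and the side on which each lies change. The stock stands between them on a fixed pale ware board, 520 by 230 mm, whose top is also 12 mm above the bench.

How it is judged:
By the outcome, as a careful person would: the job done as asked, in the order asked, and still so for the second after the job is handed in, with the robot touching nothing.
It also fails if it takes over 115 s, if anything falls off the work surface, if the arm or the gripper's body presses on something with over 40 N, if the wrist force passes 120 N, or if a joint passes its speed limit or range.

## Working session

There is one attempt and no reset: what is moved stays moved. The work goes in short steps, Python scripts to look and compute and a tool call to move; the robot and the scene stay as the last step left them, time stands still between calls to the robot, and variables do not carry over. Pictures are saved under pics/ and viewed, at most 14 in all, crops included, and the job is handed in when it is done.

Besides the shell and the picture viewer there is one more tool, called after "Call:" in YAML: its name, and indented under it one key for each argument. send_rows: Moves the arm, as the interface text tells. Its arguments: {"type":"object","properties":{"rows":{"type":"array","items":{"type":"array","items":{"type":"array","items":{"type":"number"}}}},"gripper":{"type":"number"},"newtons":{"type":"number"}},"required":["rows"]}

```bash
mkdir -p pics; cat > h.py <<'E'
import numpy as np, cv2
from rig import status, eyes, r
def info(n):
    c=eyes.camera_info(n); f=200/np.tan(np.radians(c["fovy"])/2); return f,c["cx"],c["cy"],np.array(c["world_from_camera"])
def cloud(n,d):
    f,cx,cy,T=info(n); v,u=np.mgrid[:400,:640]
    P=np.stack([(u-cx)/f*d,(v-cy)/f*d,d,np.ones_like(d)],-1)@T.T
    return P[...,:3]
def ray(n,u,v,z):
    f,cx,cy,T=info(n); d=T[:3,:3]@[(u-cx)/f,(v-cy)/f,1]; o=T[:3,3]; return o+d*(z-o[2])/d[2]
E
python3 - <<'E'
from h import *
for n in("top","scene"):
    im,d=eyes.grab_frame(n); cv2.imwrite(f"pics/{n}0.png",im); np.save(f"{n}0.npy",d); print(n,info(n)[0],np.round(info(n)[3],3).tolist(), (d>0).mean())
    print(eyes.camera_info(n).keys())
s=status.sense(); print(s["t"],s["ee_pos"],s["ee_rot"],s["finger_gap"],r.grip_point_offset)
E
```

```text
top 514.014415737151 [[-0.002, -0.98, 0.197, 0.3], [-1.0, 0.004, 0.009, 0.004], [-0.01, -0.197, -0.98, 1.379], [0.0, 0.0, 0.0, 1.0]] 0.99588671875
dict_keys(['fovy', 'cx', 'cy', 'world_from_camera'])
scene 430.2313782009277 [[0.635, 0.563, -0.529, 1.007], [0.772, -0.467, 0.43, -0.377], [-0.005, -0.682, -0.732, 0.74], [0.0, 0.0, 0.0, 1.0]] 0.9958203125
dict_keys(['fovy', 'cx', 'cy', 'world_from_camera'])
0.1 [0.24774988 0.49053675 0.23048004] [ 8.46025405e-04  9.72760094e-01 -2.31812529e-01 -1.86899271e-04] 0.08522482919712078 -0.0187
```

View pics/top0.png

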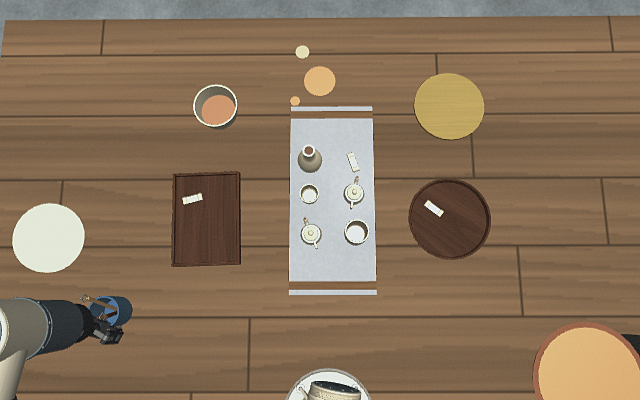

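View pics/scene0.png

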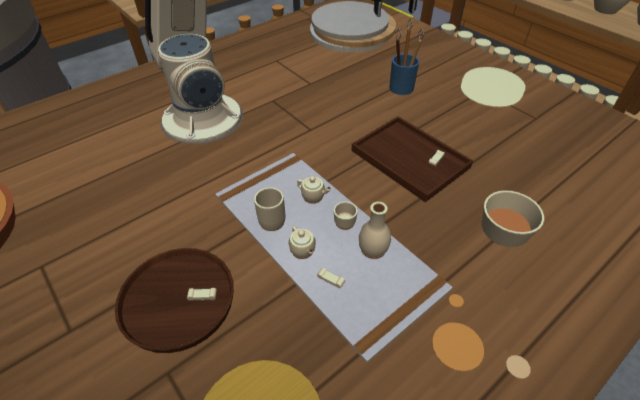

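The top view shows a rest already on each tray, at (192,199) and (433,209). On the board are the flask (309,155), sake cup (309,194), tea cup (356,232), soy pots (354,193) and (311,234), and the spare rest (353,161). So supper needs the flask, sake cup and a soy pot, and breakfast needs the tea cup and a soy pot.

```bash
cat > m.py <<'E'
from h import *
from scipy import ndimage as nd
def blobs(n,d,zmin,zmax=.2,box=(.25,.75,-.45,.45),amin=15):
    P=cloud(n,d); x,y,z=P[...,0],P[...,1],P[...,2]
    m=(z>zmin)&(z<zmax)&(x>box[0])&(x<box[1])&(y>box[2])&(y<box[3])&(d>0)
    L,k=nd.label(m); out=[]
    for i in range(1,k+1):
        q=L==i
        if q.sum()<amin: continue
        p=P[q]; v,u=np.nonzero(q); out.append((i,q.sum(),int(u.mean()),int(v.mean()),p.min(0),p.max(0),cv2.minEnclosingCircle((p[:,:2]*1000).astype(np.float32))))
    return out
E
python3 - <<'E'
from m import *
for n in("top","scene"):
    d=np.load(n+"0.npy")
    P=cloud(n,d)
    for zm in (.016,.035,):
        print(n,zm)
        for b in blobs(n,d,zm): print(b[1:4],(b[4]*1000).round(),(b[5]*1000).round(),np.round(b[6][0]),round(b[6][1]))
d=np.load("top0.npy");P=cloud("top",d)*1000
for u,v in((330,130),(330,270),(205,220),(450,230),(260,220),(173,220),(239,220)): print(u,v,P[v,u].round(1))
# trays by colour
im=cv2.imread("pics/top0.png"); g=im.max(2)
m=((g<85)).astype(np.uint8); m[:, :160]=0; m[:165]=0; m[275:]=0
m=cv2.morphologyEx(m,cv2.MORPH_CLOSE,np.ones((9,9)))
for c in cv2.findContours(m,0,2)[0]:
    if cv2.contourArea(c)<1500: continue
    w=np.array([ray("top",*p[0],.026)[:2]*1000 for p in c],np.float32)
    print(cv2.minAreaRect(w),cv2.minEnclosingCircle(w))
E
```

```text
top 0.016
(np.int64(765), 449, 129) [ 703. -408.   49.] [ 750. -249.   71.] [ 750. -328.] 80
(np.int64(89), 216, 125) [740. 271.  21.] [750. 330.  83.] [749. 300.] 29
(np.int64(521), 309, 159) [621.  15.  16.] [701.  84. 146.] [661.  47.] 41
(np.int64(132), 352, 162) [626. -87.  16.] [682. -55.  31.] [654. -74.] 28
(np.int64(986), 203, 218) [374. 230.  16.] [630. 418.  35.] [502. 325.] 153
(np.int64(389), 353, 193) [ 523. -100.   16.] [605. -42.  76.] [564. -70.] 42
(np.int64(807), 453, 216) [ 390. -433.   16.] [ 607. -217.   33.] [ 498. -325.] 110
(np.int64(290), 308, 193) [537.  21.  16.] [586.  74.  59.] [562.  46.] 27
(np.int64(143), 192, 198) [537. 336.  16.] [569. 391.  32.] [553. 364.] 29
(np.int64(144), 433, 208) [ 502. -310.   16.] [ 551. -258.   32.] [ 526. -285.] 28
(np.int64(408), 310, 233) [415.  16.  16.] [504.  72.  80.] [459.  44.] 46
(np.int64(474), 356, 231) [ 426. -103.   16.] [498. -43.  96.] [463. -77.] 37
top 0.035
(np.int64(765), 449, 129) [ 703. -408.   49.] [ 750. -249.   71.] [ 750. -328.] 80
(np.int64(79), 216, 125) [740. 271.  39.] [750. 330.  83.] [749. 3
[... 1706 characters left out ...]
] [655.  44.] 32
(np.int64(584), 301, 241) [524. -99.  35.] [606. -48.  78.] [565. -73.] 42
(np.int64(1587), 241, 379) [ 705. -376.   58.] [ 750. -253.   66.] [ 733. -315.] 63
330 130 [747.5  -9.3  13.5]
330 270 [362.9  -6.9  17.8]
205 220 [497.3 328.5  10.9]
450 230 [ 467.4 -326.7   14.8]
260 220 [ 300.     4.3 1378.8]
173 220 [495.5 410.5  25.4]
239 220 [495.3 234.9  22.2]
((502.7484436035156, 276.8956298828125), (250.9979705810547, 341.8358459472656), 2.029012441635132) ((516.3814086914062, 277.4119567871094), 196.60748291015625)
((505.773193359375, -469.7373352050781), (701.9736938476562, 257.4838562011719), 84.48560333251953) ((516.1691284179688, -470.7409362792969), 355.73211669921875)
```

```bash
cat > pots.py <<'E'
from m import *
def pot(n,d,c):
    P=cloud(n,d).reshape(-1,3)*1000; P=P[np.hypot(*(P[:,:2]-c).T)<50]
    k=P[P[:,2]>P[:,2].max()-7][:,:2].mean(0)
    q=P[(P[:,2]>40)&(P[:,2]<85)]; v=q[:,:2]-k; R=np.hypot(*v.T); s=v[R>33]
    a=np.degrees(np.arctan2(s[:,1],s[:,0])); 
    ax=0.5*np.degrees(np.angle(np.exp(2j*np.radians(a)).mean()))
    return k.round(1),round(ax,1),R.max().round(),len(s)
E
python3 - <<'E'
from pots import *
for n in("top","scene"):
    d=np.load(n+"0.npy")
    for c in((456,43),(565,-71)): print(n,pot(n,d,c))
    P=cloud(n,d).reshape(-1,3)*1000
    for c,z0 in(((655,45),130),((562,47),48),((458,-75),82)):
        q=P[(np.hypot(*(P[:,:2]-c).T)<45)&(P[:,2]>z0)]; print(c,q[:,2].max().round(),len(q),cv2.minEnclosingCircle(q[:,:2].astype(np.float32)),((q.max(0)+q.min(0))/2).round())
E
```

```text
top (array([454.3,  43. ]), np.float64(22.0), np.float64(43.0), 26)
top (array([561.8, -69.5]), np.float64(-11.9), np.float64(44.0), 28)
(655, 45) 146.0 123 ((653.375244140625, 47.111331939697266), 16.288013458251953) [653.  47. 140.]
(562, 47) 59.0 88 ((561.883544921875, 48.21506118774414), 25.931472778320312) [562.  49.  54.]
(458, -75) 96.0 124 ((456.9901123046875, -73.91742706298828), 30.836267471313477) [457. -74.  89.]
scene (array([456.9,  40.1]), np.float64(21.0), np.float64(42.0), 43)
scene (array([563.4, -73.1]), np.float64(-12.0), np.float64(43.0), 39)
(655, 45) 144.0 201 ((653.64501953125, 45.15271759033203), 16.068286895751953) [654.  45. 137.]
(562, 47) 57.0 160 ((562.3541870117188, 46.528465270996094), 26.16132164001465) [562.  47.  52.]
(458, -75) 93.0 274 ((458.0676574707031, -74.63111877441406), 32.944923400878906) [459. -76.  88.]
```

Call:
send_rows:
  rows:
    - [[20,-22,0,0],[40,-44,0,0],[40,-44,0,0],[40,-44,0,0],[40,-44,0,0],[40,-44,0,0],[40,-44,0,0],[40,-44,0,0],[40,-44,0,0],[40,-44,0,0],[25,-27,0,0],[0,0,0,0],[0,0,0,0]]
  gripper: 0.7

```text
t: 1.72
ee_pos: [0.6527, 0.046, 0.2307]
ee_rot: [0.0, 0.973, -0.232, -0.001]
wrist_force: [0.3, 0.4, 0.0]
finger_gap: 0.0599
grip_force: 0.0
```

```bash
cat > w.py <<'E'
from pots import *
im,d=eyes.grab_frame("wrist"); cv2.imwrite("pics/w1.png",im)
for b in blobs("wrist",d,.02,box=(.35,.75,-.2,.2),amin=100): print(b[1:4],(b[4]*1000).round(),(b[5]*1000).round(),np.round(b[6][0]),round(b[6][1]))
P=cloud("wrist",d); print(P[200,320])
E
python3 w.py
```

```text
(np.int64(954), 420, 118) [628. -85.  20.] [683. -52.  29.] [656. -68.] 28
(np.int64(3834), 320, 179) [628.  16.  37.] [687.  80. 145.] [655.  48.] 33
(np.int64(2702), 458, 200) [525. -96.  25.] [607. -41.  79.] [566. -67.] 42
(np.int64(1597), 357, 250) [538.  25.  20.] [588.  75.  57.] [563.  50.] 26
(np.int64(3226), 503, 278) [ 432. -103.   20.] [490. -41.  93.] [459. -72.] 31
(np.int64(914), 387, 320) [438.  42.  21.] [498.  72.  65.] [468.  61.] 30
[0.65485061 0.04785132 0.14231614]
```

View pics/w1.png

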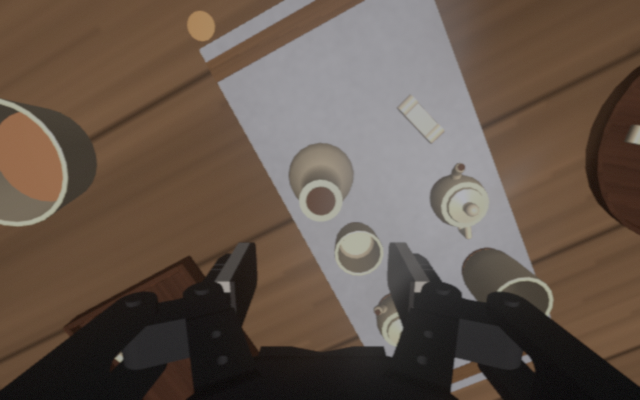

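The wrist view puts the flask lip at (320,200) and the pots at (463,205) and (393,325). The poses agree with the other cameras to about 2 mm. I'm descending to the flask's neck.

Call:
send_rows:
  rows:
    - [[1,1,-20,0],[0,0,-35,0],[0,0,-35,0],[0,0,-30,0],[0,0,-18,0],[0,0,0,0]]

```text
t: 2.52
ee_pos: [0.6525, 0.0477, 0.0922]
ee_rot: [0.001, 0.973, -0.231, -0.001]
wrist_force: [0.1, -0.5, 0.6]
finger_gap: 0.0595
grip_force: 0.0
```

Call:
send_rows:
  rows:
    - [[0,0,0,0],[0,0,0,0],[0,0,0,0],[0,0,0,0],[0,0,0,0],[0,0,0,0]]
  gripper: 0.15
  newtons: 40

```text
t: 3.28
ee_pos: [0.6546, 0.0467, 0.0951]
ee_rot: [-0.0, 0.973, -0.232, 0.001]
wrist_force: [-2.5, -0.3, 6.4]
finger_gap: 0.027
grip_force: 36.4
```

Call:
send_rows:
  rows:
    - [[0,0,5,0],[0,0,15,0],[0,0,20,0],[-4,8,10,0],[-8,16,0,0],[-13,25,0,0],[-18,35,0,0],[-20,38,0,0],[-20,38,0,0],[-20,38,0,0],[-20,38,0,0],[-17,35,0,0],[-13,25,0,0],[-8,16,0,0],[-4,8,0,0],[0,0,0,0],[0,0,0,0]]

```text
t: 5.4
ee_pos: [0.4893, 0.3661, 0.1433]
ee_rot: [0.0, 0.973, -0.232, 0.0]
wrist_force: [-0.3, -0.9, -2.8]
finger_gap: 0.0271
grip_force: 36.2
```

Call:
send_rows:
  rows:
    - [[0,0,-10,0],[0,0,-15,0],[0,0,-10,0],[0,0,-5,0],[0,0,-3,0],[0,0,0,0]]

```text
t: 6.15
ee_pos: [0.4891, 0.367, 0.1003]
ee_rot: [-0.0, 0.973, -0.232, 0.0]
wrist_force: [-0.7, 0.8, -2.4]
finger_gap: 0.0272
grip_force: 36.2
```

Call:
send_rows:
  rows:
    - [[0,0,-1,0],[0,0,-1,0],[0,0,-1,0],[0,0,-1,0],[0,0,0,0],[0,0,0,0]]

```text
t: 6.9
ee_pos: [0.489, 0.3669, 0.0963]
ee_rot: [-0.0, 0.973, -0.232, 0.0]
wrist_force: [-0.5, -0.8, -3.1]
finger_gap: 0.0269
grip_force: 36.2
```

Call:
send_rows:
  rows:
    - [[0,0,-1,0],[0,0,-1,0],[0,0,-1,0],[0,0,0,0],[0,0,0,0]]

```text
t: 7.52
ee_pos: [0.4893, 0.3671, 0.0951]
ee_rot: [-0.001, 0.973, -0.232, 0.001]
wrist_force: [-4.1, -1.7, 6.5]
finger_gap: 0.0271
grip_force: 37.9
```

Call:
send_rows:
  rows:
    - [[0,0,1,0],[0,0,0,0]]

```text
t: 7.78
ee_pos: [0.4892, 0.3671, 0.0951]
ee_rot: [-0.0, 0.973, -0.232, 0.0]
wrist_force: [-2.6, -1.3, 5.9]
finger_gap: 0.0271
grip_force: 37.6
```

Call:
send_rows:
  rows:
    - [[0,0,0,0],[0,0,0,0],[0,0,0,0],[0,0,10,0],[0,0,25,0],[0,0,30,0],[0,0,15,0],[0,0,0,0]]
  gripper: 0.65

```text
t: 8.78
ee_pos: [0.4894, 0.3674, 0.1755]
ee_rot: [-0.001, 0.973, -0.232, 0.001]
wrist_force: [-0.0, 0.1, -0.9]
finger_gap: 0.0556
grip_force: 0.0
```

Call:
send_rows:
  rows:
    - [[5,-21,0,0],[10,-45,0,0],[12,-50,0,0],[12,-50,0,0],[12,-50,0,0],[10,-50,-20,0],[8,-35,-40,0],[4,-18,-30,0],[0,0,-30,0],[0,0,-20,0],[0,0,-12,0],[0,0,-5,0],[0,0,0,0]]
  gripper: 1

```text
t: 10.4
ee_pos: [0.562, 0.0478, 0.0174]
ee_rot: [0.0, 0.973, -0.232, 0.0]
wrist_force: [-0.7, 0.2, 0.2]
finger_gap: 0.0854
grip_force: 0.0
```

Call:
send_rows:
  rows:
    - [[0,0,0,0],[0,0,0,0],[0,0,0,0],[0,0,0,0],[0,0,0,0],[0,0,0,0]]
  gripper: 0.4
  newtons: 30

```text
t: 11.15
ee_pos: [0.5625, 0.0481, 0.0183]
ee_rot: [-0.0, 0.973, -0.232, 0.001]
wrist_force: [-1.3, 0.7, 6.0]
finger_gap: 0.0507
grip_force: 31.0
```

Call:
send_rows:
  rows:
    - [[0,0,5,0],[0,0,12,0],[0,8,15,0],[1,20,8,0],[1,33,0,0],[1,42,0,0],[1,42,0,0],[1,40,0,0],[1,30,0,0],[1,20,0,0],[1,11,0,0],[0,0,-10,0],[0,0,-15,0],[0,0,-8,0],[0,0,-4,0],[0,0,0,0],[0,0,0,0]]

```text
t: 13.28
ee_pos: [0.5703, 0.294, 0.0208]
ee_rot: [-0.0, 0.973, -0.232, 0.0]
wrist_force: [0.3, -0.4, -1.4]
finger_gap: 0.0503
grip_force: 31.3
```

Call:
send_rows:
  rows:
    - [[0,0,-1,0],[0,0,-1,0],[0,0,-1,0],[0,0,0,0],[0,0,0,0]]

```text
t: 13.9
ee_pos: [0.5701, 0.294, 0.0184]
ee_rot: [-0.0, 0.973, -0.232, 0.0]
wrist_force: [-3.1, -1.0, 5.9]
finger_gap: 0.0506
grip_force: 31.5
```

Call:
send_rows:
  rows:
    - [[0,0,0,0],[0,0,0,0],[0,0,0,0],[0,0,10,0],[0,0,25,0],[0,0,30,0],[0,0,25,0],[0,0,0,0]]
  gripper: 0.75

```text
t: 14.9
ee_pos: [0.5715, 0.2948, 0.1106]
ee_rot: [-0.002, 0.973, -0.232, 0.002]
wrist_force: [-0.1, -0.4, -1.0]
finger_gap: 0.0642
grip_force: 0.0
```

Call:
send_rows:
  rows:
    - [[-9,-20,10,4],[-18,-40,0,7],[-21,-46,0,7],[-21,-46,0,7],[-20,-46,0,7],[-15,-34,0,7],[-10,-20,0,6],[0,0,0,3],[0,0,0,0],[0,0,0,0]]
  gripper: 1

```text
t: 16.15
ee_pos: [0.4559, 0.0421, 0.1171]
ee_rot: [-0.0, 0.983, 0.184, -0.0]
wrist_force: [0.8, 0.2, 0.2]
finger_gap: 0.0853
grip_force: 0.0
```

```bash
python3 - <<'E'
from pots import *
im,d=eyes.grab_frame("wrist"); cv2.imwrite("pics/w2.png",im)
print(pot("wrist",d,(456,42)))
E
```

```text
(array([473.3,  49.9]), np.float64(18.2), np.float64(58.0), 831)
```

View pics/w2.png

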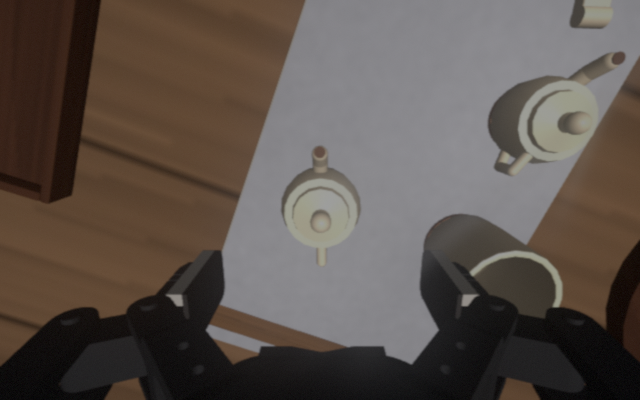

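The pot is centred between the fingers with its knob at (321,222), and the spout–handle axis is vertical in the image, square to the closing line. I'm descending.

Call:
send_rows:
  rows:
    - [[0,0,-20,0],[0,0,-30,0],[0,0,-25,0],[0,0,-15,0],[0,0,-9,0],[0,0,0,0]]

```text
t: 16.95
ee_pos: [0.4558, 0.0419, 0.0179]
ee_rot: [0.0, 0.983, 0.184, -0.001]
wrist_force: [0.5, -0.2, -0.2]
finger_gap: 0.0853
grip_force: 0.0
```

Call:
send_rows:
  rows:
    - [[0,0,0,0],[0,0,0,0],[0,0,0,0],[0,0,0,0],[0,0,0,0],[0,0,0,0]]
  gripper: 0.45
  newtons: 40

```text
t: 17.7
ee_pos: [0.4566, 0.0423, 0.0195]
ee_rot: [-0.0, 0.983, 0.184, 0.001]
wrist_force: [-2.7, 0.5, 5.3]
finger_gap: 0.0539
grip_force: 41.0
```

Call:
send_rows:
  rows:
    - [[0,0,5,0],[0,0,12,0],[0,8,15,0],[-1,20,8,0],[-2,34,0,0],[-2,42,0,0],[-2,42,0,0],[-2,42,0,0],[-2,31,0,0],[-2,20,0,0],[-1,11,0,0],[0,0,-10,0],[0,0,-15,0],[0,0,-8,0],[0,0,-4,0],[0,0,0,0],[0,0,0,0]]

```text
t: 19.82
ee_pos: [0.4423, 0.2921, 0.0217]
ee_rot: [-0.0, 0.983, 0.184, 0.0]
wrist_force: [-0.3, 0.2, -1.2]
finger_gap: 0.0539
grip_force: 42.4
```

Call:
send_rows:
  rows:
    - [[0,0,-1,0],[0,0,-1,0],[0,0,-1,0],[0,0,0,0],[0,0,0,0]]

```text
t: 20.45
ee_pos: [0.4421, 0.2921, 0.0195]
ee_rot: [-0.0, 0.983, 0.184, 0.0]
wrist_force: [-3.3, -0.9, 7.5]
finger_gap: 0.0535
grip_force: 43.1
```

Call:
send_rows:
  rows:
    - [[0,0,0,0],[0,0,0,0],[0,0,0,0],[0,0,10,0],[0,0,25,0],[0,0,30,0],[0,0,25,0],[0,0,15,0],[0,0,0,0]]
  gripper: 0.77

```text
t: 21.58
ee_pos: [0.4424, 0.2924, 0.1243]
ee_rot: [-0.001, 0.983, 0.184, 0.001]
wrist_force: [0.2, -0.4, -0.1]
finger_gap: 0.0659
grip_force: 0.0
```

Call:
send_rows:
  rows:
    - [[1,-20,0,-2],[2,-42,0,-5],[2,-50,0,-5],[2,-50,0,-5],[2,-50,0,-5],[2,-50,0,-5],[2,-50,0,-5],[2,-35,0,-1],[1,-19,0,0],[0,0,0,0],[0,0,0,0]]
  gripper: 1

```text
t: 22.95
ee_pos: [0.4573, -0.0741, 0.1226]
ee_rot: [0.0, 0.995, -0.103, -0.001]
wrist_force: [-0.4, 0.1, 0.6]
finger_gap: 0.0853
grip_force: 0.0
```

```bash
python3 - <<'E'
from pots import *
im,d=eyes.grab_frame("top"); cv2.imwrite("pics/t1.png",cv2.resize(im[140:300,140:520],None,fx=2,fy=2))
E
```

```text
(no output)
```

View pics/t1.png

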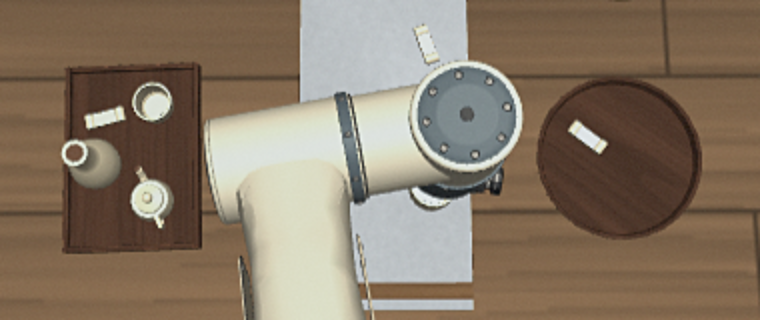

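The supper set stands upright on the oblong tray: cup (152,100), flask (90,160) and pot (150,200), with no piece touching another. Next is the tea cup.

Call:
send_rows:
  rows:
    - [[0,0,-15,0],[0,0,-25,0],[0,0,-25,0],[0,0,-15,0],[0,0,-5,0],[0,0,0,0]]

```text
t: 23.75
ee_pos: [0.458, -0.0737, 0.0384]
ee_rot: [0.0, 0.995, -0.102, -0.0]
wrist_force: [0.6, 0.3, 0.4]
finger_gap: 0.0855
grip_force: 0.0
```

Call:
send_rows:
  rows:
    - [[0,0,0,0],[0,0,0,0],[0,0,0,0],[0,0,0,0],[0,0,0,0],[0,0,0,0]]
  gripper: 0.5

```text
t: 24.5
ee_pos: [0.4588, -0.0741, 0.0392]
ee_rot: [-0.0, 0.995, -0.103, 0.001]
wrist_force: [0.1, 1.1, 5.3]
finger_gap: 0.0601
grip_force: 43.9
```

Call:
send_rows:
  rows:
    - [[0,0,5,0],[0,0,12,0],[0,-8,15,0],[0,-20,8,0],[-1,-34,0,0],[-1,-42,0,0],[-1,-42,0,0],[0,-36,0,0],[0,-23,0,0],[0,-11,0,0],[0,0,-10,0],[0,0,-15,0],[0,0,-8,0],[0,0,-4,0],[0,0,0,0],[0,0,0,0]]

```text
t: 26.5
ee_pos: [0.4553, -0.2902, 0.0417]
ee_rot: [0.0, 0.995, -0.103, 0.0]
wrist_force: [-0.8, 0.6, -1.2]
finger_gap: 0.0595
grip_force: 43.7
```

Call:
send_rows:
  rows:
    - [[0,0,-1,0],[0,0,-1,0],[0,0,-1,0],[0,0,0,0],[0,0,0,0]]

```text
t: 27.12
ee_pos: [0.4551, -0.2901, 0.0392]
ee_rot: [0.0, 0.995, -0.103, 0.0]
wrist_force: [-2.0, 2.7, 5.3]
finger_gap: 0.06
grip_force: 44.1
```

Call:
send_rows:
  rows:
    - [[0,0,0,0],[0,0,0,0],[0,0,0,0],[0,0,10,0],[0,0,25,0],[0,0,30,0],[0,0,15,0],[0,0,0,0]]
  gripper: 0.87

```text
t: 28.12
ee_pos: [0.4556, -0.2902, 0.1193]
ee_rot: [0.0, 0.995, -0.103, 0.001]
wrist_force: [0.8, 0.5, -1.0]
finger_gap: 0.0743
grip_force: 0.0
```

Call:
send_rows:
  rows:
    - [[10,20,0,0],[20,40,0,0],[22,45,0,0],[22,45,0,0],[19,38,0,0],[15,30,0,0],[0,0,0,0],[0,0,0,0]]
  gripper: 1

```text
t: 29.12
ee_pos: [0.5622, -0.0723, 0.1172]
ee_rot: [0.0, 0.995, -0.103, -0.001]
wrist_force: [-0.9, -0.2, 1.2]
finger_gap: 0.0855
grip_force: 0.0
```

```bash
python3 - <<'E'
from pots import *
im,d=eyes.grab_frame("wrist"); cv2.imwrite("pics/w3.png",im)
E
```

```text
(no output)
```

View pics/w3.png

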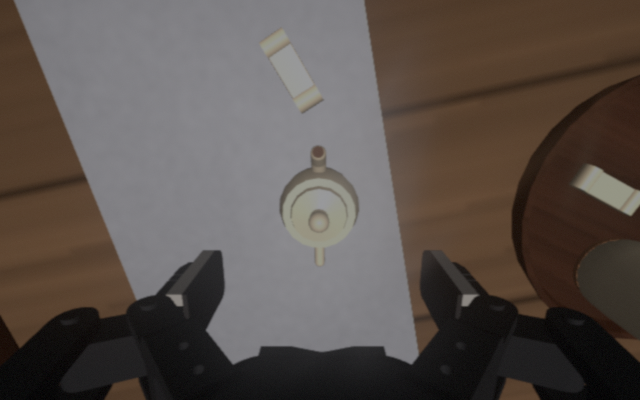

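The pot is centred with its knob at (319,221), the same place as the first pot, and its axis is aligned. I'm picking it the same way.

Call:
send_rows:
  rows:
    - [[0,0,-20,0],[0,0,-30,0],[0,0,-25,0],[0,0,-15,0],[0,0,-10,0],[0,0,0,0]]

```text
t: 29.92
ee_pos: [0.5628, -0.0724, 0.018]
ee_rot: [0.0, 0.995, -0.103, -0.0]
wrist_force: [0.7, 0.0, 0.5]
finger_gap: 0.0855
grip_force: 0.0
```

Call:
send_rows:
  rows:
    - [[0,0,0,0],[0,0,0,0],[0,0,0,0],[0,0,0,0],[0,0,0,0],[0,0,0,0]]
  gripper: 0.45

```text
t: 30.68
ee_pos: [0.5638, -0.0719, 0.0197]
ee_rot: [-0.0, 0.995, -0.103, 0.001]
wrist_force: [-0.9, 1.5, 4.9]
finger_gap: 0.0535
grip_force: 41.7
```

Call:
send_rows:
  rows:
    - [[0,0,5,0],[0,0,12,0],[0,-8,15,0],[0,-20,8,0],[0,-34,0,0],[0,-42,0,0],[0,-42,0,0],[0,-42,0,0],[-2,-42,0,0],[-6,-34,0,0],[-12,-20,0,0],[-14,-10,0,0],[-12,0,0,0],[-6,0,0,0],[0,0,-10,0],[0,0,-15,0],[0,0,-8,0],[0,0,-4,0],[0,0,0,0],[0,0,0,0]]

```text
t: 33.17
ee_pos: [0.5113, -0.3663, 0.0217]
ee_rot: [0.0, 0.995, -0.103, 0.0]
wrist_force: [0.4, -0.2, -1.9]
finger_gap: 0.0537
grip_force: 42.5
```

Call:
send_rows:
  rows:
    - [[0,0,-1,0],[0,0,-1,0],[0,0,-1,0],[0,0,0,0],[0,0,0,0]]

```text
t: 33.8
ee_pos: [0.5111, -0.3662, 0.0197]
ee_rot: [0.0, 0.995, -0.103, 0.0]
wrist_force: [-2.2, 3.5, 6.3]
finger_gap: 0.0538
grip_force: 43.1
```

Release, rise and draw back clear for a last look.

Call:
send_rows:
  rows:
    - [[0,0,0,0],[0,0,0,0],[0,0,0,0],[0,0,10,0],[0,0,25,0],[0,0,35,0],[0,0,40,0],[0,0,40,0],[0,0,30,0],[0,0,0,0]]
  gripper: 0.77

```text
t: 35.05
ee_pos: [0.5122, -0.367, 0.2023]
ee_rot: [0.001, 0.995, -0.103, 0.003]
wrist_force: [-0.6, 1.1, -0.6]
finger_gap: 0.0655
grip_force: 0.0
```

Call:
send_rows:
  rows:
    - [[-10,20,0,0],[-20,40,0,0],[-20,45,0,0],[-20,45,0,0],[-20,45,0,0],[-20,45,0,0],[-20,45,0,0],[-15,40,0,0],[-10,20,0,0],[0,0,0,0],[0,0,0,0],[0,0,0,0]]

```text
t: 36.55
ee_pos: [0.3561, -0.0217, 0.1981]
ee_rot: [0.0, 0.995, -0.103, -0.0]
wrist_force: [0.0, -0.6, -0.1]
finger_gap: 0.0658
grip_force: 0.0
```

```bash
python3 - <<'E'
from m import *
im,d=eyes.grab_frame("top"); cv2.imwrite("pics/t2.png",cv2.resize(im[140:300,140:520],None,fx=2,fy=2))
im,e=eyes.grab_frame("scene"); cv2.imwrite("pics/s2.png",im)
for n,q in(("top",d),("scene",e)):
    for b in blobs(n,q,.03,box=(.38,.62,-.43,.42)): print(n,b[1:4],(b[4]*1000).round(),(b[5]*1000).round())
print(status.sense()["ee_pos"])
E
```

```text
top (np.int64(161), 215, 190) [543. 268.  30.] [595. 320.  61.]
top (np.int64(410), 466, 212) [ 469. -388.   32.] [ 554. -338.   78.]
top (np.int64(569), 185, 221) [455. 334.  30.] [521. 407. 147.]
top (np.int64(360), 440, 232) [ 422. -318.   30.] [ 484. -258.   98.]
top (np.int64(409), 215, 239) [403. 264.  31.] [482. 319.  80.]
scene (np.int64(848), 420, 127) [462. 332.  30.] [521. 387. 144.]
scene (np.int64(425), 385, 139) [405. 263.  30.] [482. 314.  79.]
scene (np.int64(350), 424, 165) [545. 265.  30.] [596. 320.  57.]
scene (np.int64(1305), 175, 258) [ 423. -322.   30.] [ 487. -261.   94.]
scene (np.int64(842), 154, 306) [ 471. -395.   30.] [ 555. -340.   77.]
[ 0.35609723 -0.0216392   0.19809666]
```

View pics/t2.png

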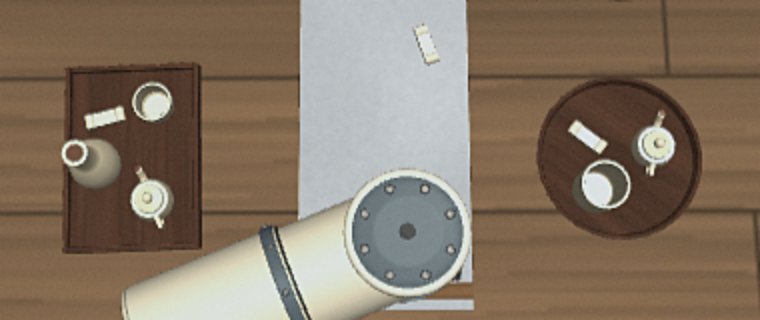

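View pics/s2.png

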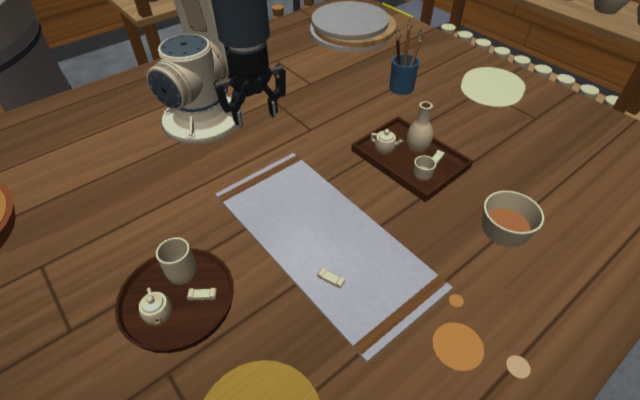

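Both sets are complete, upright and inside the rims. In the scene view, supper is at about (410,150), breakfast at about (175,290), and the spare rest is still on the board at (331,277). The arm is clear of everything.

```bash
python3 -c "
from rig import r
print(r.sign_off())"
```

```text
the job is handed in; nothing more can be done
None
```

I made up both sets and handed the job in at about 37 s on the robot's clock. Each tray already had its chopstick rest, so I added the flask, sake cup and a soy pot to the oblong tray, then the tea cup and other soy pot to the round tray. In the last pictures every piece stands upright inside the rims, and the spare rest is still on the board.

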